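Lock the dough roller's crank with its linchpin

TASK

Take the yellow-headed linchpin from its wooden block and push it down through the hole in the end of the dough roller's axle, fully home, so that the crank cannot come off; then swing its wire ring over the axle's end until it hangs down round the axle beside the pin. Feel for the hole and never use brute force on the roller, and leave the salt shaker and the mug where they stand.

Things in the scene. Friction and masses are not known exactly. Their poses are not given: they have to be found in the camera images.
- roller: Hand-cranked dough roller, two red cheeks and steel rollers, fixed. Origin on the worktop straight below the nominal axle hole; -x is where the axle's free end points (roughly at the robot), z up. Front cheek begins 72 mm to +x of the origin; cheeks 110 mm wide, top at 130 mm. Crank arm points down to +y; its wooden knob is 88 mm to +y, 64 mm above the worktop.
- axle_axis (a point): Nominal point on the axle's axis at the hole, 110 mm up; axes as the roller's. The axle is a 22 x 22 mm square steel bar with an upright 9.5 mm through-hole, 15 mm from hole centre to axle end. The crank hub (36 mm diameter) begins 30 mm to +x of the hole. A spring plunger half-way down the hole grips the pin: pushing home takes about 2 to 6 N, then it holds the pin against a light pull.
- axle_hole (a point): Nominal mouth of the hole on the axle's flat top, 121 mm up; axes as the roller's. The axle has end play: the real hole, with axle and crank, stands up to 12 mm to either side of this point along the roller's x (differs each time, then stays); across the axle and in height the point is true. Brute force on the roller: over 25 N from the gripper, over 40 N from the pin (side pressures added).
- pin_block: Pale wooden block 62 x 62 x 46 mm, fixed; origin at the centre of its underside, z up. At the start the linchpin stands in the hole at its centre, collar on the block's top, the pin's axes parallel to the block's.
- pin_grip (a point): Centre of the linchpin's yellow grip, 31 mm above the collar's underside (77 mm up at the start). Grip: 16 mm along x, 14 mm along y, top 42 mm above the collar's underside. The laid-back ring points to the pin's +x. Hold the grip by its y faces, fingertips 20 mm above the collar's underside, clear of the ring. Insert with pin +x along roller +x (ring back over the hub).
- pin_collar (a point): Centre of the underside of the linchpin's collar (18 mm diameter, 4 mm thick), axes as pin_grip. Below it the shank: 8 mm diameter, 38 mm long, the last 4 mm tapering to 5 mm. Home: this face rests on the axle's top. 8 mm above it is the ring's hinge axis, along the pin's y, in a cross barrel 8 mm thick, 36 mm long.
- linchpin: The linchpin with its ring, about 0.1 kg; origin and axes as pin_collar.
- ring (a joint): Angle of the wire ring about its hinge, rad. 0: laid back, 25 degrees above the pin's +x; 1.13: straight up; 2.71: level to -x; 4.28: hanging straight down beside the shank; stop at 4.33. It swings over the top of the grip. The hinge is slightly stiff (0.012 N m), so the ring stays where it is left. Starts at 0 to 0.25.
- ring_bar (a point): Middle of the ring's far end bar, 52 mm from the hinge axis. The ring is 3.5 mm wire, 31 mm wide between leg centres (27.5 mm inside), rounded off at its far end to a straight bar 12 mm long along the pin's y.
- salt_shaker: Loose salt shaker, 44 mm wide, 90 mm tall; origin under its foot.
- mug: Loose spotted mug, 91 mm tall; origin under its foot.
Not all that is in view belongs to the job. What is shaped like the linchpin but orange or pink is not meant.

How it is judged:
By the outcome, as a careful person would: the job done as asked, in the order asked, and still so for the second after the job is handed in, with the robot touching nothing.
It also fails if it takes over 72 s, if anything falls off the work surface, if the arm or the gripper's body presses on something with over 40 N, if the wrist force passes 120 N, or if a joint passes its speed limit or range.

ROBOT

A 6-joint arm with a two-finger parallel gripper is mounted at the origin on a cart in front of the work surface, level with it; the furniture and walls round the work are solid. World frame = base frame: x ahead of the robot, y to its left, z up, the work surface at z = 0. Lengths are in m, angles in degrees, forces in N, time in s.
With the tool pointing down it reaches from about 0.35 to 0.875 m from the base axis. Payload 4.2 kg.
Tool frame: the origin (TCP) lies at the very end of the fingers, on their centre line; the grasp point (between the pads) lies 19 mm behind it; z points along the fingers, y is the line along which they close (so a half turn about z gives the same grasp; the last joint's range is limited). The gripper opens to 87 mm and grips with 3 to 60 N. Pads are 19 mm wide; open, the fingers measure 117 mm over their backs; the gripper's body (75 mm by 190 mm) begins 51 mm behind the grasp point.
Start: joints at [-50.386, 22.042, 0.453, 0, -68.411, -14.817], TCP at [0.262, -0.567, 0.223] pointing down, gripper open.
Joint ranges: [-179.83, 179.83], [-69.29, 118.12], [-61.27, 80.66], [-181.25, 117.63], [-171.15, -9.14], [-177.46, 177.46]. Speed limits (degrees/s): [159.86, 159.86, 180, 180, 180, 180].

INTERFACE

Orientations are given as a 3x3 rotation matrix whose columns are the frame's x, y, z axes.
In Python, from station import monitor, cams, ticket gives the robot as it stands.
- The arm moves only by the tool drive_tool, never from a script. Its argument "moves" is a list of rows, each an object with "delta_pos": the shift along the tool's x, y, z in mm, a list of three; "turn": the turn about the tool's z in rad; "claw": the opening, from 0 (shut) to 1 (fully open). A call has 1 to 12 rows; each row shifts and turns the commanded pose from where the row before left it, along the tool's axes as they then stand; what a row does not reach is not made up. A row lasts 1/8 s, in which the tool goes at most 62.5 mm and 10.7 degrees, less where a joint would pass 70% of its speed; a pose out of reach is approached as far as the arm can. A call is refused whole if a number of a shift passes 62.5 or a number of a turn 0.188, either way. A call with a gripper value outside its range is refused whole. The fingers move at their own pace and stop on an object; the grip force is fixed at half the most. Time passes only in rows, so rows that do not move let the fingers close. It gives the time, the measured TCP pose, the force, the opening and the grip force at its end, in the units of the state.
- monitor.sense(): the state, without advancing time (a new reading comes with each control period).
- cams.capture(name): name is "scene" or "top"; returns a dict with "color" (420x560x3 uint8, red, green, blue), "range_z" (420x560 float32, m along the optical axis (not along the pixel's ray), 0 where there is no reading), "vertical_fov" (degrees; the focal length in pixels is half the picture's height over the tangent of half this angle, whatever the lens; pixels are square), "cx", "cy" (the principal point, pixels), "dist" ([k1, k2, p1, p2, k3] as OpenCV has them; the pictures are not rectified), "extrinsics" (4x4, takes a point from camera to world coordinates). Camera axes: x right, y down, z forward; pixel columns grow to the right and rows downward; lengths in m; the calibration is good to about 2 mm. A picture is of the moment at which its call begins.
- ticket.finish_job(): hands the job in; it is judged then, once.
The state is a dict: "time_s": time; "joints": joint angles; "joint_velocities": joint speeds; "effort": joint torques, N m; "tcp_pos": TCP position; "ee_rot": TCP orientation; "wrist_force": force on the tool from outside, world axes, zero at the start; "moment": the same for the moment, N m; "gripper_width": opening from 0.0 (shut) to 1.0 (fully open); "gripper_force": force on a finger pad.
Only numpy, scipy, OpenCV 4.12 (cv2) and the standard library are available. Lean on these libraries where they do the work, as an engineer would, in place of code of your own. Each camera call takes 0.05 s, during which the arm holds its last target. There are 200 camera calls.

## Working session

There is one attempt and no reset: what is moved stays moved. The work goes in short steps, Python scripts to look and compute and a tool call to move; the robot and the scene stay as the last step left them, time stands still between calls to the robot, and variables do not carry over. Pictures are saved under pics/ and viewed, at most 10 in all, crops included, and the job is handed in when it is done.

Besides the shell and the picture viewer there is one more tool, called as a command line: name --argument value ..., lists and objects as JSON in quotes. drive_tool: Moves the arm, as the interface text tells. Its arguments: {"type":"object","properties":{"moves":{"type":"array","items":{"type":"object","properties":{"delta_pos":{"type":"array","items":{"type":"number"}},"turn":{"type":"number"},"claw":{"type":"number"}}}}},"required":["moves"]}

```bash
mkdir -p pics
cat > h.py <<'E'
import numpy as np,cv2
from station import monitor,cams,ticket
def cap(n):
    d=cams.capture(n); h=d["color"].shape[0]
    f=h/2/np.tan(np.radians(d["vertical_fov"])/2)
    d["K"]=np.array([[f,0,d["cx"]],[0,f,d["cy"]],[0,0,1]]);d["D"]=np.array(d["dist"],float);d["T"]=np.array(d["extrinsics"]);return d
def ray(d,uv):
    p=cv2.undistortPoints(np.array(uv,float).reshape(-1,1,2),d["K"],d["D"]).reshape(-1,2)
    r=np.c_[p,np.ones(len(p))]@d["T"][:3,:3].T
    return d["T"][:3,3],r
def onplane(d,uv,z):
    o,r=ray(d,uv); return o+r*((z-o[2])/r[:,2])[:,None]
def cloud(d):
    v,u=np.mgrid[:420,:560]; o,r=ray(d,np.stack([u,v],-1).reshape(-1,2))
    return (o+r*d["range_z"].reshape(-1,1)).reshape(420,560,3)
def proj(d,P):
    R=d["T"][:3,:3].T; t=-R@d["T"][:3,3]
    return cv2.projectPoints(np.array(P,float).reshape(-1,3),cv2.Rodrigues(R)[0],t,d["K"],d["D"])[0].reshape(-1,2)
def save(d,n,box=None,s=1):
    im=d["color"][...,::-1]
    if box: im=im[box[1]:box[3],box[0]:box[2]]
    cv2.imwrite("pics/"+n,cv2.resize(im,None,fx=s,fy=s,interpolation=cv2.INTER_CUBIC))
E
python3 - <<'E'
from h import *
for n in("scene","top"):
    d=cap(n);save(d,n+"0.png",None,1.4);print(n,d["T"].round(3).tolist(),d["K"][0,0],d["dist"])
s=monitor.sense();print(s)
E
```

```text
scene [[0.569, -0.367, 0.736, -0.072], [-0.822, -0.242, 0.515, -0.528], [-0.011, -0.898, -0.44, 0.527], [0.0, 0.0, 0.0, 1.0]] 531.506812045444 [-0.06852242  0.          0.          0.          0.        ]
top [[0.03, -0.999, 0.022, 0.568], [-0.999, -0.029, 0.014, -0.044], [-0.014, -0.022, -1.0, 1.011], [0.0, 0.0, 0.0, 1.0]] 465.0950287086751 [-0.14638631  0.          0.          0.          0.        ]
{'time_s': 0.1, 'joints': array([-5.03851418e+01,  2.20881185e+01,  3.87010083e-01, -2.54900497e-02,
       -6.84120202e+01, -1.48138610e+01]), 'joint_velocities': array([-0.0275368 ,  0.00889404,  0.23588041,  0.13202423,  0.11809868,
        0.00460354]), 'effort': array([-1.29436994e-03, -3.91689527e+01,  1.87936646e+01,  4.23196167e+00,
        1.34533746e-02, -7.03864589e-05]), 'tcp_pos': array([ 0.2619259 , -0.56686606,  0.22154589]), 'ee_rot': array([[-9.07838949e-01, -4.19317968e-01, -9.40268502e-04],
       [-4.19319009e-01,  9.07837201e-01,  1.78477048e-03],
       [ 1.05224393e-04,  2.01455662e-03, -9.99997965e-01]]), 'wrist_force': array([-0.80421559,  0.03492189,  0.15346764]), 'moment': array([ 0.02313046, -0.02046047,  0.00494467]), 'gripper_force': 0.0, 'gripper_width': 1.000900438037622}
```

View pics/scene0.png

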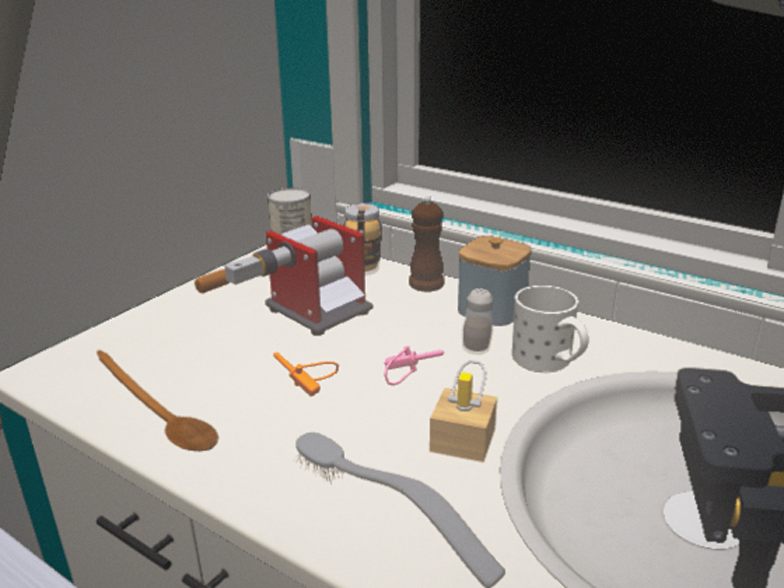

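View pics/top0.png

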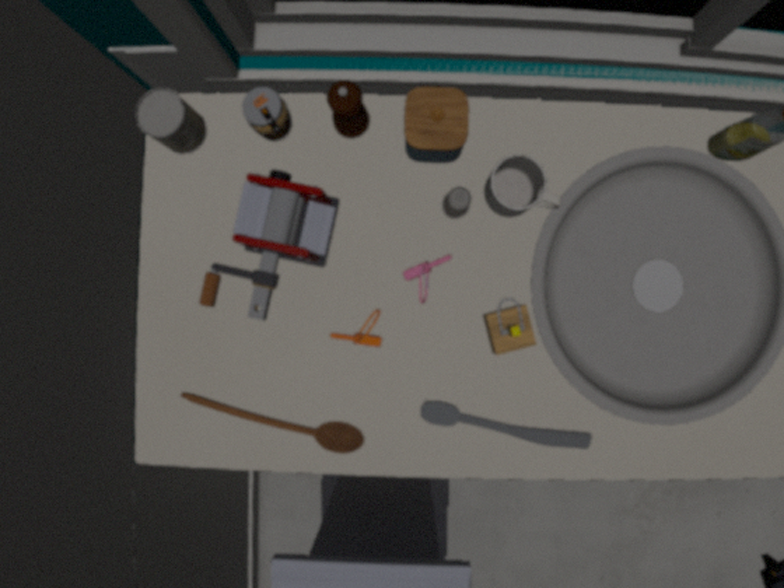

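Scene picture: the candidates are the orange pin (scene 305,375, lying on the worktop), the pink pin (410,362, lying) and the yellow-headed pin (464,390, standing in the wooden block, ring laid back). I choose the yellow one. In the top picture it is at (516,330), and the axle's end with its dark hole is at (258,308).

Run:
```python
from h import *
s=cap("scene");t=cap("top")
for n,d in(("scene",s),("top",t)):
    hsv=cv2.cvtColor(d["color"],cv2.COLOR_RGB2HSV)
    m=cv2.inRange(hsv,(24,150,100),(34,255,255)); 
    k,l,st,c=cv2.connectedComponentsWithStats(m)
    for i in range(1,k):
        if st[i,4]>15: print(n,"yellow",st[i],c[i].round(1),onplane(d,c[i],.088 if n=="top" else .077).round(4))
    P=cloud(d); 
    # block top
    mm=(abs(P[...,2]-.046)<.006)&(d["range_z"]>0)
    k,l,st,c=cv2.connectedComponentsWithStats(mm.astype(np.uint8))
    for i in range(1,k):
        if 300<st[i,4]<4000:
            pts=np.argwhere(l==i)[:,::-1].astype(float); W=onplane(d,pts,.046)
            r=cv2.minAreaRect((W[:,:2]*1000).astype(np.float32)); print(n,"z46",st[i],r)
    mm=(abs(P[...,2]-.121)<.006)&(d["range_z"]>0)
    k,l,st,c=cv2.connectedComponentsWithStats(mm.astype(np.uint8))
    for i in range(1,k):
        if 60<st[i,4]<4000:
            pts=np.argwhere(l==i)[:,::-1].astype(float); W=onplane(d,pts,.121)
            r=cv2.minAreaRect((W[:,:2]*1000).astype(np.float32)); print(n,"z121",st[i],r)
a=t["color"][195:245,150:240,::-1];b=t["color"][205:260,335:395,::-1]
a=cv2.resize(a,(600,333),interpolation=2);b=cv2.resize(b,(400,366),interpolation=2)[:333]
c=cv2.resize(s["color"][250:330,300:360,::-1],(195,260),interpolation=2)
e=cv2.resize(s["color"][150:220,130:250,::-1],(446,260),interpolation=2)
im=np.zeros((600,800,3),np.uint8); im[:333,:600]=a; im[:333,600:]=cv2.resize(b,(200,333))[:, :200]
im[340:600,:195]=c; im[340:600,200:646]=e
cv2.imwrite("pics/c.png",im)
# hole dark in top: bright-surface local
g=cv2.cvtColor(t["color"],cv2.COLOR_RGB2GRAY);print(g[212:230,174:196])
```

```text
scene yellow [328 266   9   6  40] [331.7 268.6] [[ 0.5408 -0.1956  0.077 ]]
scene z46 [   0  154  193   90 1045] ((584.087646484375, 386.72186279296875), (535.8491821289062, 29.269512176513672), 0.09178091585636139)
scene z46 [ 378  193  182   51 1014] ((893.08203125, -291.7205810546875), (31.94837760925293, 366.6313171386719), 0.055405713617801666)
scene z46 [193 198  68  23 543] ((657.8504638671875, 113.68443298339844), (96.19325256347656, 139.61293029785156), 41.53865432739258)
scene z46 [307 277  49  32 843] ((525.5576171875, -204.6215362548828), (70.08553314208984, 63.34709548950195), 16.410388946533203)
scene z46 [303 360  31  26 362] ((366.6055603027344, -280.46112060546875), (40.45084762573242, 27.351917266845703), 63.66442108154297)
scene z121 [294 151  23   9 120] ((837.9583740234375, 40.44599151611328), (48.38191223144531, 48.134857177734375), 33.095436096191406)
scene z121 [212 155  48  22 390] ((693.135009765625, 130.40109252929688), (127.71947479248047, 81.16969299316406), 83.06571960449219)
scene z121 [160 167  67  28 566] ((588.007568359375, 148.63961791992188), (121
[... 2273 characters left out ...]
3  92  92  87  81  66  63  89
  104 115 117 118]
 [116 116 114 102  96  92  91  90  90  85  89  90  93  90  75  60  67  94
  110 118 117 118]
 [119 119 109 102  95  91  90  92  94  92  93  93  92  88  73  63  72 100
  114 116 119 119]
 [118 118 110 100  95  90  94  95  95  91  93  94  90  85  70  56  77 103
  118 118 116 121]
 [120 117 116 105 100 100 100  95  92  95  92  95  89  82  70  65  84 108
  119 119 119 120]
 [118 118 116 114 112 111 109 106 103 103 100  97  92  90  70  71  93 113
  121 119 121 121]
 [117 120 117 119 115 117 115 111 112 112 107 105 103  99  88  87 104 117
  119 119 118 119]
 [121 121 118 119 121 117 118 119 116 115 116 111 114 110 104 105 113 116
  120 118 118 116]]
```

View pics/c.png

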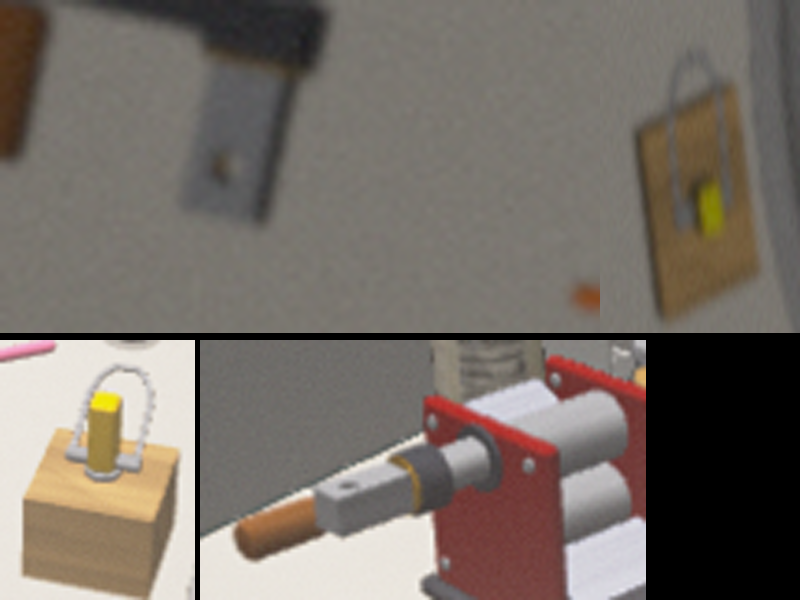

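The crop confirms the yellow grip standing in the block, with its ring laid back toward block +x. It also shows the hole near the axle's end. One more measurement: roller yaw and the hole from both views.

```bash
cat > hole.py <<'E'
from h import *
t=cap("top");s=cap("scene")
# roller yaw from red cheek tops
hsv=cv2.cvtColor(t["color"],cv2.COLOR_RGB2HSV)
m=(cv2.inRange(hsv,(0,150,50),(6,255,255))|cv2.inRange(hsv,(174,150,50),(180,255,255)))
k,l,st,c=cv2.connectedComponentsWithStats(m)
for i in range(1,k):
    if st[i,4]>50:
        W=onplane(t,np.argwhere(l==i)[:,::-1],.13)[:,:2].astype(np.float32)*1000
        v=cv2.fitLine(W,cv2.DIST_HUBER,0,.01,.01).ravel();print(st[i],v.round(2),np.degrees(np.arctan2(v[1],v[0])).round(2))
P=cloud(t);mm=(abs(P[...,2]-.121)<.008);mm[:205]=0;mm[:,:170]=0;mm[:,205:]=0;mm[232:]=0
W=onplane(t,np.argwhere(mm)[:,::-1],.121)[:,:2]*1000
print("axle cloud",len(W),cv2.minAreaRect(W.astype(np.float32)), cv2.fitLine(W.astype(np.float32),1,0,.01,.01).ravel())
print("top hole",onplane(t,[183.3,219.7],.121)*1000)
print("scene hole crop px",onplane(s,[[130+(345-200)/3.717,150+(483-340)/3.714]],.121)*1000)
# rectified axle patch, 0.5 mm/px, both cams
ims=[]
for d,n in((t,'t'),(s,'s')):
    X,Y=np.meshgrid(np.arange(580,500,-.25),np.arange(200,140,-.25),indexing='ij')
    uv=proj(d,np.stack([X,Y,0*X+121],-1)/1000).astype(np.float32).reshape(X.shape+(2,))
    ims.append(cv2.remap(d["color"][...,::-1],uv[...,0],uv[...,1],cv2.INTER_CUBIC))
cv2.imwrite("pics/rect.png",cv2.resize(np.hstack(ims),None,fx=1.6,fy=1.6))
E
python3 hole.py
```

```text
[177 125  54  15 278] [1.9000e-01 9.8000e-01 7.2151e+02 1.2581e+02] 78.85
[167 168  54  16 267] [1.9000e-01 9.8000e-01 6.3704e+02 1.4143e+02] 79.18
axle cloud 272 ((560.983154296875, 157.3963623046875), (27.90167999267578, 49.68074417114258), 73.1946792602539) [ 9.4542533e-01 -3.2583889e-01  5.4613586e+02  1.6280862e+02]
top hole [[551.60168811 160.79967771 121.        ]]
scene hole crop px [[550.45229507 159.85523056 121.        ]]
```

View pics/rect.png

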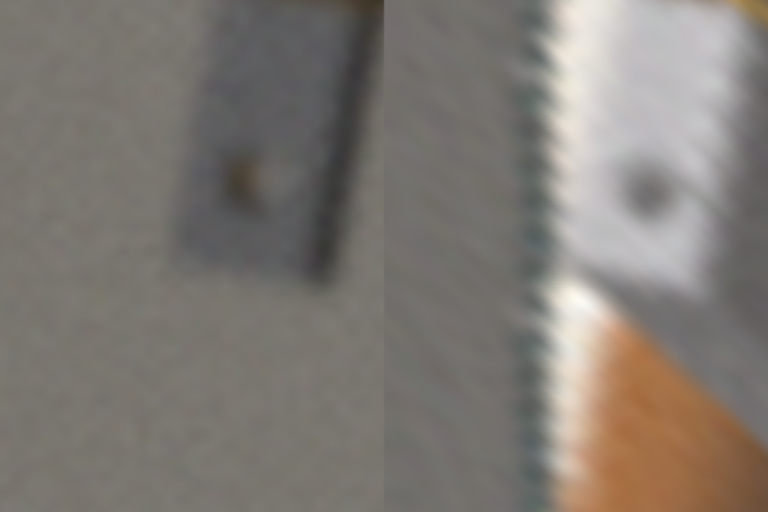

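```bash
cat > go.py <<'E'
import sys;from h import *
# usage: go.py x y z(mm) yawY(deg, desired tool-y heading)
a=[float(v) for v in sys.argv[1:]];s=monitor.sense();R=s["ee_rot"]
cur=np.degrees(np.arctan2(R[1,1],R[0,1]));print("t",s["time_s"],"pos",(s["tcp_pos"]*1e3).round(1),"yaw",cur.round(2),"F",s["wrist_force"].round(2),"g",round(s["gripper_width"],3),round(s["gripper_force"],1))
if a:
    d=np.array(a[:3])-s["tcp_pos"]*1e3;y=np.radians(a[3])
    X=[np.sin(y),-np.cos(y),0];Y=[np.cos(y),np.sin(y),0]
    print("turn",np.radians(cur-a[3]).round(3),"then delta tool",np.round([d@X,d@Y,-d[2]],1))
E
python3 go.py 530 -201.4 120 106.5
```

```text
t 0.3 pos [ 262.  -567.2  222.2] yaw 114.79 F [-0.41  0.1   0.24] g 1.002 0.0
turn 0.145 then delta tool [360.8 274.6 102.2]
```

drive_tool --moves '[{"turn": 0.145,"delta_pos": [0,0,0]},{"delta_pos": [0,0,0]}]'

```text
invalid input
```

drive_tool --moves '[{"delta_pos": [0,0,0],"turn": 0.145,"claw": 1},{"delta_pos": [0,0,0],"turn": 0,"claw": 1}]'

```text
time_s: 0.55
tcp_pos: [0.2621, -0.5673, 0.2225]
ee_rot: [[-0.958, -0.285, -0.0], [-0.285, 0.958, 0.0], [-0.0, 0.0, -1.0]]
wrist_force: [-0.2, -0.1, 0.4]
gripper_width: 0.999
gripper_force: 0.0
```

```bash
sed -i 's/X=\[np.sin(y),-np.cos(y),0\]/X=[-np.sin(y),np.cos(y),0]/' go.py; python3 go.py 530 -201.4 120 106.5
```

```text
t 0.55 pos [ 262.1 -567.3  222.5] yaw 106.58 F [-0.16 -0.12  0.41] g 0.999 0.0
turn 0.001 then delta tool [-360.7  274.7  102.5]
```

drive_tool --moves '[{"delta_pos": [-36,27.5,10],"turn": 0,"claw": 1},{"delta_pos": [-36,27.5,10],"turn": 0,"claw": 1},{"delta_pos": [-36,27.5,10],"turn": 0,"claw": 1},{"delta_pos": [-36,27.5,10],"turn": 0,"claw": 1},{"delta_pos": [-36,27.5,10],"turn": 0,"claw": 1},{"delta_pos": [-36,27.5,10],"turn": 0,"claw": 1},{"delta_pos": [-36,27.5,10],"turn": 0,"claw": 1},{"delta_pos": [-36,27.5,10],"turn": 0,"claw": 1},{"delta_pos": [-36,27.5,10],"turn": 0,"claw": 1},{"delta_pos": [-36.7,27.2,10],"turn": 0,"claw": 0.7},{"delta_pos": [0,0,0],"turn": 0,"claw": 0.6},{"delta_pos": [0,0,0],"turn": 0,"claw": 0.6}]'

```text
time_s: 2.05
tcp_pos: [0.5299, -0.2017, 0.1226]
ee_rot: [[-0.958, -0.285, -0.0], [-0.285, 0.958, -0.0], [0.0, 0.0, -1.0]]
wrist_force: [-0.5, -1.0, -0.5]
gripper_width: 0.741
gripper_force: 0.0
```

```bash
python3 go.py 530 -201.4 66 106.5
python3 - <<'E'
from h import *
t=cap("top"); save(t,"p1.png",(330,190,410,265),5)
E
```

```text
t 2.05 pos [ 529.9 -201.7  122.6] yaw 106.59 F [-0.52 -1.   -0.55] g 0.741 0.0
turn 0.001 then delta tool [-0.2  0.2 56.6]
```

View pics/p1.png

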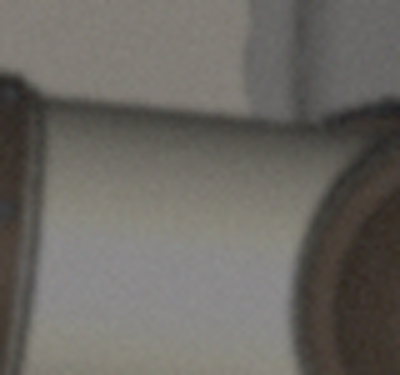

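The crop only shows the gripper's body hiding the pin. I go down on the measured numbers.

drive_tool --moves '[{"delta_pos": [0,0,20],"turn": 0,"claw": 0.6},{"delta_pos": [0,0,20],"turn": 0,"claw": 0.5},{"delta_pos": [0,0,12],"turn": 0,"claw": 0.5},{"delta_pos": [0,0,4.5],"turn": 0,"claw": 0.5},{"delta_pos": [0,0,0],"turn": 0,"claw": 0.4},{"delta_pos": [0,0,0],"turn": 0,"claw": 0.3},{"delta_pos": [0,0,0],"turn": 0,"claw": 0.2},{"delta_pos": [0,0,0],"turn": 0,"claw": 0},{"delta_pos": [0,0,0],"turn": 0,"claw": 0},{"delta_pos": [0,0,0],"turn": 0,"claw": 0}]'

```text
time_s: 3.35
tcp_pos: [0.5302, -0.2015, 0.0663]
ee_rot: [[-0.959, -0.284, 0.0], [-0.284, 0.959, -0.0], [-0.0, -0.0, -1.0]]
wrist_force: [-0.4, 1.4, 2.0]
gripper_width: 0.158
gripper_force: 30.0
```

```bash
python3 go.py 530 -201.4 66 106.5
python3 - <<'E'
from h import *
t=cap("scene"); save(t,"p2.png",(270,200,390,330),4)
E
```

```text
t 3.35 pos [ 530.2 -201.5   66.3] yaw 106.5 F [-0.43  1.39  2.03] g 0.158 30.0
turn 0.0 then delta tool [0.2 0.2 0.3]
```

View pics/p2.png

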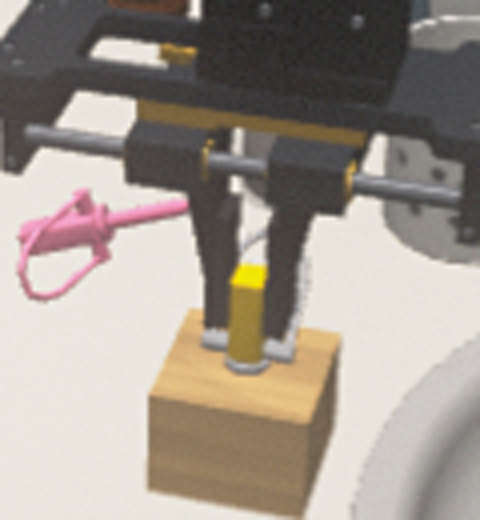

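The picture shows the fingers clasping the yellow grip (crop 248,315) by its y faces, clear of the ring. I lift straight up.

drive_tool --moves '[{"delta_pos": [0,0,-6],"turn": 0,"claw": 0},{"delta_pos": [0,0,-15],"turn": 0,"claw": 0},{"delta_pos": [0,0,-22],"turn": 0,"claw": 0},{"delta_pos": [0,0,-30],"turn": 0,"claw": 0},{"delta_pos": [0,0,-35],"turn": 0,"claw": 0},{"delta_pos": [0,0,-30],"turn": 0,"claw": 0},{"delta_pos": [0,0,-12],"turn": 0.15,"claw": 0},{"delta_pos": [0,0,0],"turn": 0.15,"claw": 0},{"delta_pos": [0,0,0],"turn": 0.17,"claw": 0},{"delta_pos": [0,0,0],"turn": 0,"claw": 0}]'

```text
time_s: 4.65
tcp_pos: [0.5298, -0.2016, 0.2169]
ee_rot: [[-0.984, 0.179, 0.001], [0.179, 0.984, -0.0], [-0.001, 0.0, -1.0]]
wrist_force: [0.5, -0.6, -0.6]
gripper_width: 0.161
gripper_force: 30.0
```

```bash
python3 go.py 551 159.2 190 79.2
```

```text
t 4.65 pos [ 529.8 -201.6  216.9] yaw 79.67 F [ 0.54 -0.63 -0.56] g 0.161 30.0
turn 0.008 then delta tool [ 46.8 358.3  26.9]
```

drive_tool --moves '[{"delta_pos": [2,15,0],"turn": 0.008,"claw": 0},{"delta_pos": [5,38,0],"turn": 0,"claw": 0},{"delta_pos": [5,38,0],"turn": 0,"claw": 0},{"delta_pos": [5,38,0],"turn": 0,"claw": 0},{"delta_pos": [5,38,0],"turn": 0,"claw": 0},{"delta_pos": [5,38,0],"turn": 0,"claw": 0},{"delta_pos": [5,38,0],"turn": 0,"claw": 0},{"delta_pos": [5,38,0],"turn": 0,"claw": 0},{"delta_pos": [5,38,0],"turn": 0,"claw": 0},{"delta_pos": [4,29,0],"turn": 0,"claw": 0},{"delta_pos": [0.8,10.3,14],"turn": 0,"claw": 0},{"delta_pos": [0,0,10],"turn": 0,"claw": 0}]'

```text
time_s: 6.15
tcp_pos: [0.5508, 0.1595, 0.1906]
ee_rot: [[-0.982, 0.187, -0.002], [0.187, 0.982, -0.001], [0.002, -0.001, -1.0]]
wrist_force: [0.5, -0.7, -0.3]
gripper_width: 0.158
gripper_force: 30.0
```

```bash
python3 go.py 551 159.2 182 79.2
python3 - <<'E'
from h import *
t=cap("scene"); save(t,"p3.png",(120,90,250,230),4)
E
```

```text
t 6.15 pos [550.8 159.5 190.6] yaw 79.2 F [ 0.49 -0.67 -0.29] g 0.158 30.0
turn -0.0 then delta tool [-0.3 -0.3  8.6]
```

View pics/p3.png

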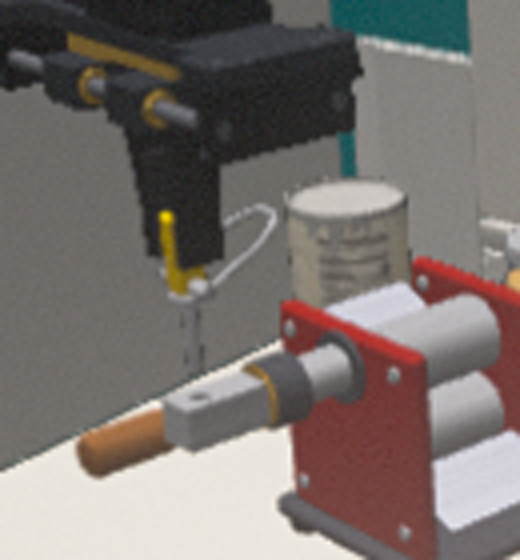

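The shank tip (crop 195,375) hangs just above the hole (201,397). I compare this numerically.

Run:
```python
from h import *
t=cap("scene");print(proj(t,[[.5508,.1595,.1326],[.551,.1592,.121]]),onplane(t,[[170.25,189.25]],.121),onplane(t,[[168.75,183.75]],.1326))
g=t["color"][180:196,160:180].mean(2).astype(int);print(g)
```

```text
[[168.64995117 182.80013369]
 [169.46925515 188.48093001]] [[0.54930456 0.15544103 0.121     ]] [[0.54776018 0.15616056 0.1326    ]]
[[109 110 111 109 111 109  89 103 108 101  87 105 111 109 110 105  96 106
  137 203]
 [113 112 111 112 113 108 105 110 107  98  93 106 107 103 103 104 135 202
  218 228]
 [112 112 113 111 113 112 112 112 104  97  90 102 110 110 162 206 220 228
  229 220]
 [111 112 110 112 112 109 109 113 108  98  86 114 197 215 222 229 223 218
  209 201]
 [109 110 112 111 112 109 105 101 106 106 123 196 227 221 219 209 199 200
  193 191]
 [110 112 111 108 105  96 101 129 173 181 197 216 210 200 197 194 191 190
  193 190]
 [110 109 106 100  99 129 191 203 210 199 196 198 190 194 191 192 190 191
  191 193]
 [105 100 100 124 180 196 203 200 195 192 187 187 189 189 191 192 192 193
  188 190]
 [ 99 123 174 182 194 197 192 181 155 144 143 151 168 187 191 189 189 187
  161 144]
 [152 171 186 190 187 190 185 161 125 115 120 144 156 183 187 164 155 135
  115 105]
 [173 146 164 180 188 189 192 182 177 173 173 177 155 154 135 116 109  99
   96  97]
 [178 131 127 146 167 184 192 190 186 177 156 137 115 109 102  98  99  96
   96  97]
 [138 115 110 116 127 146 167 157 136 122 116 103  98  98  97  96  95  95
   98 100]
 [118 116 111 114 110 117 123 115 102  96  96  96  96  99  96  98  97  95
   97  97]
 [115 116 112 110 110 113 109  98  95  99  93  99  96  98 100  98 101  99
  101 101]
 [112 117 113 114 114 112 110 102  97  98  97  96 100  99  98 100 101  98
  103  99]]
```

drive_tool --moves '[{"delta_pos": [-0.3,-0.3,5],"turn": 0,"claw": 0},{"delta_pos": [0,0,3.5],"turn": 0,"claw": 0},{"delta_pos": [0,0,2],"turn": 0,"claw": 0},{"delta_pos": [0,0,1],"turn": 0,"claw": 0},{"delta_pos": [0,0,1],"turn": 0,"claw": 0}]'

```text
time_s: 6.88
tcp_pos: [0.5521, 0.1588, 0.1797]
ee_rot: [[-0.982, 0.189, 0.0], [0.189, 0.982, 0.0], [-0.0, 0.0, -1.0]]
wrist_force: [0.8, 0.4, -0.3]
gripper_width: 0.157
gripper_force: 30.0
```

drive_tool --moves '[{"delta_pos": [0,0,1],"turn": 0,"claw": 0},{"delta_pos": [0,0,1],"turn": 0,"claw": 0},{"delta_pos": [0,0,0],"turn": 0,"claw": 0},{"delta_pos": [0,0,0],"turn": 0,"claw": 0}]'

```text
time_s: 7.38
tcp_pos: [0.552, 0.1589, 0.1776]
ee_rot: [[-0.982, 0.189, 0.0], [0.189, 0.982, 0.0], [-0.0, 0.0, -1.0]]
wrist_force: [-0.0, 0.1, -1.0]
gripper_width: 0.162
gripper_force: 30.0
```

```bash
python3 go.py 551 159.2 170 79.2
```

```text
t 7.375 pos [552.  158.9 177.6] yaw 79.11 F [-0.04  0.09 -1.04] g 0.162 30.0
turn -0.002 then delta tool [1.1 0.1 7.6]
```

drive_tool --moves '[{"delta_pos": [0,0,1],"turn": 0,"claw": 0},{"delta_pos": [0,0,1],"turn": 0,"claw": 0},{"delta_pos": [0,0,1],"turn": 0,"claw": 0},{"delta_pos": [0,0,0],"turn": 0,"claw": 0},{"delta_pos": [0,0,0],"turn": 0,"claw": 0}]'

```text
time_s: 8.0
tcp_pos: [0.5524, 0.1593, 0.1747]
ee_rot: [[-0.982, 0.189, 0.001], [0.189, 0.982, 0.001], [-0.001, 0.001, -1.0]]
wrist_force: [1.6, 3.4, -0.9]
gripper_width: 0.161
gripper_force: 30.0
```

drive_tool --moves '[{"delta_pos": [-0.3,0.6,0],"turn": 0,"claw": 0},{"delta_pos": [0,0.2,1],"turn": 0,"claw": 0},{"delta_pos": [0,0,1],"turn": 0,"claw": 0},{"delta_pos": [0,0,0],"turn": 0,"claw": 0},{"delta_pos": [0,0,0],"turn": 0,"claw": 0}]'

```text
time_s: 8.62
tcp_pos: [0.5524, 0.1596, 0.1724]
ee_rot: [[-0.982, 0.189, 0.0], [0.189, 0.982, 0.0], [-0.0, 0.0, -1.0]]
wrist_force: [1.4, 1.8, -0.2]
gripper_width: 0.159
gripper_force: 30.0
```

drive_tool --moves '[{"delta_pos": [-0.5,0.4,0],"turn": 0,"claw": 0},{"delta_pos": [0,0,1],"turn": 0,"claw": 0},{"delta_pos": [0,0,1],"turn": 0,"claw": 0},{"delta_pos": [0,0,1],"turn": 0,"claw": 0},{"delta_pos": [0,0,0],"turn": 0,"claw": 0},{"delta_pos": [0,0,0],"turn": 0,"claw": 0}]'

```text
time_s: 9.38
tcp_pos: [0.5527, 0.1597, 0.1693]
ee_rot: [[-0.982, 0.189, -0.001], [0.189, 0.982, -0.0], [0.001, -0.0, -1.0]]
wrist_force: [0.4, 1.6, -1.2]
gripper_width: 0.159
gripper_force: 30.0
```

drive_tool --moves '[{"delta_pos": [0,0.3,1],"turn": 0,"claw": 0},{"delta_pos": [0,0,1.5],"turn": 0,"claw": 0},{"delta_pos": [0,0,1.5],"turn": 0,"claw": 0},{"delta_pos": [0,0,1.5],"turn": 0,"claw": 0},{"delta_pos": [0,0,1.5],"turn": 0,"claw": 0},{"delta_pos": [0,0,0],"turn": 0,"claw": 0}]'

```text
time_s: 10.12
tcp_pos: [0.5528, 0.1599, 0.1623]
ee_rot: [[-0.982, 0.189, -0.0], [0.189, 0.982, -0.0], [0.0, -0.0, -1.0]]
wrist_force: [0.1, -0.0, 1.1]
gripper_width: 0.16
gripper_force: 30.0
```

drive_tool --moves '[{"delta_pos": [0,0,2],"turn": 0,"claw": 0},{"delta_pos": [0,0,2],"turn": 0,"claw": 0},{"delta_pos": [0,0,2],"turn": 0,"claw": 0},{"delta_pos": [0,0,2],"turn": 0,"claw": 0},{"delta_pos": [0,0,2],"turn": 0,"claw": 0},{"delta_pos": [0,0,2],"turn": 0,"claw": 0},{"delta_pos": [0,0,2],"turn": 0,"claw": 0},{"delta_pos": [0,0,0],"turn": 0,"claw": 0}]'

```text
time_s: 11.12
tcp_pos: [0.5528, 0.16, 0.1478]
ee_rot: [[-0.982, 0.189, -0.001], [0.189, 0.982, -0.0], [0.001, -0.0, -1.0]]
wrist_force: [0.9, -1.1, -1.9]
gripper_width: 0.159
gripper_force: 30.0
```

drive_tool --moves '[{"delta_pos": [0,0,2],"turn": 0,"claw": 0},{"delta_pos": [0,0,2],"turn": 0,"claw": 0},{"delta_pos": [0,0,1],"turn": 0,"claw": 0},{"delta_pos": [0,0,0.7],"turn": 0,"claw": 0},{"delta_pos": [0,0,0.5],"turn": 0,"claw": 0},{"delta_pos": [0,0,0],"turn": 0,"claw": 0}]'

```text
time_s: 11.88
tcp_pos: [0.5529, 0.16, 0.1422]
ee_rot: [[-0.982, 0.189, -0.0], [0.189, 0.982, -0.0], [0.0, -0.0, -1.0]]
wrist_force: [-1.5, -0.7, 0.7]
gripper_width: 0.155
gripper_force: 30.0
```

drive_tool --moves '[{"delta_pos": [0,0,0.6],"turn": 0,"claw": 0},{"delta_pos": [0,0,0.5],"turn": 0,"claw": 0},{"delta_pos": [0,0,0],"turn": 0,"claw": 0},{"delta_pos": [0,0,0],"turn": 0,"claw": 0}]'

```text
time_s: 12.38
tcp_pos: [0.553, 0.16, 0.1413]
ee_rot: [[-0.982, 0.189, -0.0], [0.189, 0.982, -0.0], [0.0, -0.0, -1.0]]
wrist_force: [-2.3, -1.9, 2.8]
gripper_width: 0.157
gripper_force: 30.0
```

drive_tool --moves '[{"delta_pos": [0,0,0.5],"turn": 0,"claw": 0},{"delta_pos": [0,0,0],"turn": 0,"claw": 0},{"delta_pos": [0,0,0],"turn": 0,"claw": 0}]'

```text
time_s: 12.75
tcp_pos: [0.553, 0.16, 0.1413]
ee_rot: [[-0.982, 0.189, 0.0], [0.189, 0.982, -0.0], [-0.0, -0.0, -1.0]]
wrist_force: [-2.6, -1.6, 5.5]
gripper_width: 0.159
gripper_force: 30.0
```

drive_tool --moves '[{"delta_pos": [0,0,0],"turn": 0,"claw": 0.25},{"delta_pos": [0,0,0],"turn": 0,"claw": 0.4},{"delta_pos": [0,0,0],"turn": 0,"claw": 0.4},{"delta_pos": [0,0,-5],"turn": 0,"claw": 0.4},{"delta_pos": [0,0,-20],"turn": 0,"claw": 0.4},{"delta_pos": [0,0,-40],"turn": 0,"claw": 0.4},{"delta_pos": [0,0,-10],"turn": 0,"claw": 0},{"delta_pos": [0,0,0],"turn": 0,"claw": 0}]'

```text
time_s: 13.75
tcp_pos: [0.5531, 0.1603, 0.2164]
ee_rot: [[-0.982, 0.189, 0.001], [0.189, 0.982, 0.001], [-0.001, 0.001, -1.0]]
wrist_force: [0.6, 0.1, -0.0]
gripper_width: 0.254
gripper_force: 0.0
```

```bash
python3 go.py 553 160 141 79
python3 - <<'E'
from h import *
t=cap("scene"); save(t,"p4.png",(120,90,250,230),4)
print("collar/gripcentre/hinge pred px in crop",((proj(t,[[.553,.16,.121],[.553,.16,.163],[.553,.16,.129]])-[120,90])*4).round(0))
E
```

```text
t 13.75 pos [553.1 160.3 216.4] yaw 79.09 F [ 0.59  0.12 -0.04] g 0.254 0.0
turn 0.002 then delta tool [ 0.1 -0.3 75.4]
collar/gripcentre/hinge pred px in crop [[200. 392.]
 [191. 309.]
 [198. 376.]]
```

View pics/p4.png

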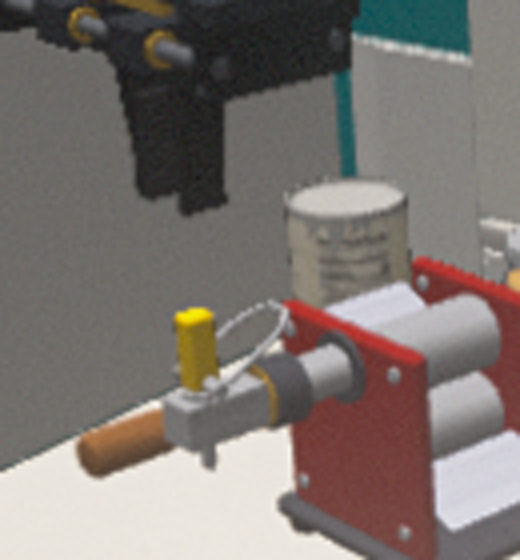

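The pin is home: collar on the axle's top, tip showing below at (208,455), ring laid back with its bar at (285,305). Next I go behind the ring with the fingers nearly shut.

drive_tool --moves '[{"delta_pos": [-25,-0.3,0],"turn": 0,"claw": 0.1},{"delta_pos": [-30,0,0],"turn": 0,"claw": 0.1},{"delta_pos": [-15,0,0],"turn": 0,"claw": 0.1},{"delta_pos": [0,0,25],"turn": 0,"claw": 0.1},{"delta_pos": [0,0,25],"turn": 0,"claw": 0.1},{"delta_pos": [0,0,15],"turn": 0,"claw": 0.1},{"delta_pos": [0,0,5],"turn": 0,"claw": 0.1},{"delta_pos": [0,0,0],"turn": 0,"claw": 0.1}]'

```text
time_s: 14.8
tcp_pos: [0.6218, 0.1467, 0.146]
ee_rot: [[-0.982, 0.189, 0.0], [0.189, 0.982, -0.0], [-0.0, -0.0, -1.0]]
wrist_force: [0.7, -0.2, -0.2]
gripper_width: 0.104
gripper_force: 0.0
```

```bash
python3 go.py 553 160 146 79.1
python3 - <<'E'
from h import *
t=cap("scene"); save(t,"p5.png",(120,90,250,230),4)
E
```

```text
t 14.8 pos [621.8 146.7 146. ] yaw 79.12 F [ 0.71 -0.21 -0.21] g 0.104 0.0
turn 0.0 then delta tool [70.1  0.1 -0. ]
```

View pics/p5.png

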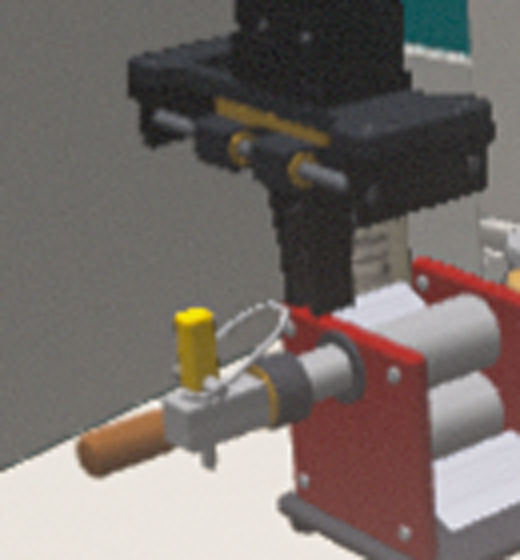

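The fingers stand behind the ring's bar (285,305), just above the cheek. I sweep back and up.

drive_tool --moves '[{"delta_pos": [10,0,0],"turn": 0,"claw": 0.1},{"delta_pos": [8,0,-4],"turn": 0,"claw": 0.1},{"delta_pos": [7,0,-7],"turn": 0,"claw": 0.1},{"delta_pos": [7,0,-7],"turn": 0,"claw": 0.1},{"delta_pos": [8,0,-5],"turn": 0,"claw": 0.1},{"delta_pos": [10,0,0],"turn": 0,"claw": 0.1},{"delta_pos": [10,0,0],"turn": 0,"claw": 0.1},{"delta_pos": [10,0,0],"turn": 0,"claw": 0.1},{"delta_pos": [0,0,0],"turn": 0,"claw": 0.1}]'

```text
time_s: 15.98
tcp_pos: [0.5519, 0.1599, 0.1685]
ee_rot: [[-0.982, 0.188, -0.001], [0.188, 0.982, -0.0], [0.001, -0.001, -1.0]]
wrist_force: [1.0, 0.4, 0.0]
gripper_width: 0.1
gripper_force: 0.0
```

```bash
python3 go.py 553 160 169 79.1
python3 - <<'E'
from h import *
t=cap("scene"); save(t,"p6.png",(120,90,250,230),4)
E
```

```text
t 15.975 pos [551.9 159.9 168.5] yaw 79.14 F [1.03 0.42 0.05] g 0.1 0.0
turn 0.001 then delta tool [-1.1  0.3 -0.5]
```

View pics/p6.png

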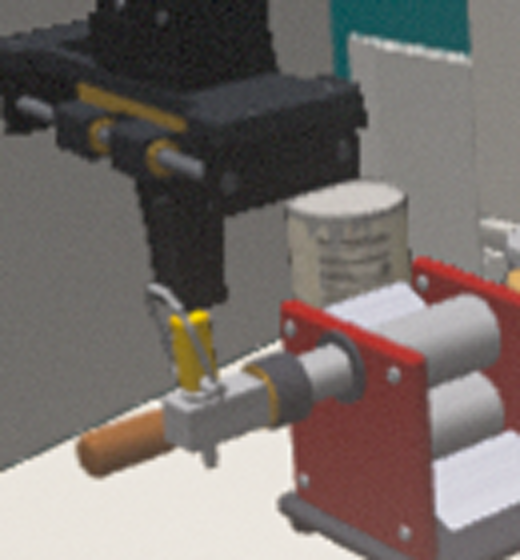

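The ring is past upright, its bar at (165,290) ahead of the fingers. I carry on over and down beyond the axle's end.

drive_tool --moves '[{"delta_pos": [11,0,0],"turn": 0,"claw": 0.1},{"delta_pos": [10,0,0],"turn": 0,"claw": 0.1},{"delta_pos": [4,0,5],"turn": 0,"claw": 0.1},{"delta_pos": [4,0,5],"turn": 0,"claw": 0.1},{"delta_pos": [1.5,0,8],"turn": 0,"claw": 0.1},{"delta_pos": [0,0,15],"turn": 0,"claw": 0.1},{"delta_pos": [0,0,15],"turn": 0,"claw": 0.1},{"delta_pos": [0,0,12],"turn": 0,"claw": 0.1},{"delta_pos": [0,0,0],"turn": 0,"claw": 0.1}]'

```text
time_s: 17.15
tcp_pos: [0.5229, 0.1654, 0.1076]
ee_rot: [[-0.982, 0.189, -0.001], [0.189, 0.982, -0.001], [0.001, -0.001, -1.0]]
wrist_force: [1.5, 0.0, 0.3]
gripper_width: 0.1
gripper_force: 1.5
```

```bash
python3 go.py 553 160 98 79.1
python3 - <<'E'
from h import *
t=cap("scene"); save(t,"p7.png",(120,110,250,230),4)
E
```

```text
t 17.15 pos [522.9 165.4 107.6] yaw 79.1 F [1.52 0.03 0.31] g 0.1 1.5
turn -0.0 then delta tool [-30.5   0.4   9.6]
```

View pics/p7.png

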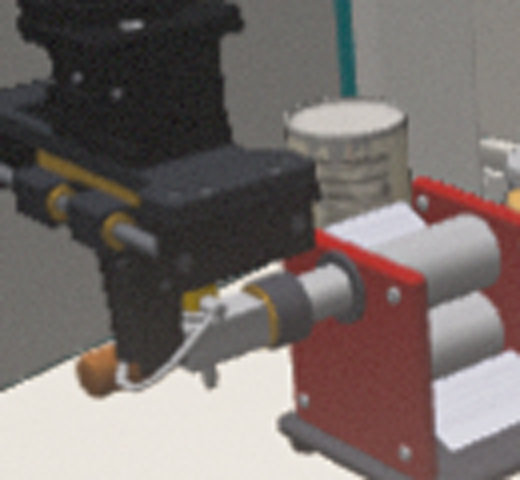

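The picture shows the ring below level, its end lying under the fingertips at (130,375), its leg running up to the hinge at (213,305). That was my eleventh view, one over the limit, so from here I go by numbers only. I open to straddle the axle, go lower and push the legs in gently.

drive_tool --moves '[{"delta_pos": [0,0.4,0],"turn": 0,"claw": 0.3},{"delta_pos": [0,0,0],"turn": 0,"claw": 0.3},{"delta_pos": [0,0,0],"turn": 0,"claw": 0.3},{"delta_pos": [0,0,5],"turn": 0,"claw": 0.3},{"delta_pos": [0,0,4.5],"turn": 0,"claw": 0.3},{"delta_pos": [-3,0,0],"turn": 0,"claw": 0.3},{"delta_pos": [-3,0,0],"turn": 0,"claw": 0.3},{"delta_pos": [0,0,0],"turn": 0,"claw": 0.3}]'

```text
time_s: 18.2
tcp_pos: [0.5273, 0.1652, 0.1016]
ee_rot: [[-0.982, 0.188, -0.002], [0.188, 0.982, 0.0], [0.002, -0.0, -1.0]]
wrist_force: [-11.4, 1.7, 16.1]
gripper_width: 0.131
gripper_force: 40.6
```

```bash
python3 go.py 553 160 98 79.1
```

```text
t 18.2 pos [527.3 165.2 101.6] yaw 79.16 F [-11.4    1.68  16.12] g 0.131 40.6
turn 0.001 then delta tool [-26.2  -0.3   3.6]
```

drive_tool --moves '[{"delta_pos": [3,0,-3],"turn": 0,"claw": 0.1},{"delta_pos": [3,0,-3],"turn": 0,"claw": 0.1},{"delta_pos": [0,0,0],"turn": 0,"claw": 0.08},{"delta_pos": [0,0,0],"turn": 0,"claw": 0.08}]'

```text
time_s: 18.7
tcp_pos: [0.5228, 0.166, 0.1049]
ee_rot: [[-0.982, 0.189, -0.001], [0.189, 0.982, -0.0], [0.001, -0.0, -1.0]]
wrist_force: [0.5, -0.1, 0.2]
gripper_width: 0.085
gripper_force: 0.0
```

```bash
cat > ring.py <<'E'
from h import *
import sys
# project predicted ring bar at angles and test: points of cloud near ring: print cloud pts (roller frame, mm) near pin not tool
O=np.array([.553,.160,.121]);X=np.array([.982,-.189,0]);Y=np.array([.189,.982,0])
s=cap("scene");P=cloud(s);Q=np.stack([(P-O)@X,(P-O)@Y,P[...,2]-.121],-1)*1000
m=(s["range_z"]>0)&(Q[...,0]>-65)&(Q[...,0]<25)&(abs(Q[...,1])<24)&(Q[...,2]<60)&(Q[...,2]>-75)
hsv=cv2.cvtColor(s["color"],cv2.COLOR_RGB2HSV)
for v in range(150,225):
    us=[u for u in range(145,200) if m[v,u]]
    if us: print(v," ".join("%d:%d,%d,%d/%d"%(u,*Q[v,u],hsv[v,u,2]) for u in us[::3]))
E
python3 go.py; python3 ring.py | cut -c1-330
```

```text
t 18.7 pos [522.8 166.  104.9] yaw 79.09 F [ 0.49 -0.08  0.19] g 0.085 0.0
173 152:-44,-19,49/51
174 149:-34,9,36/46 152:-41,-13,44/48
175 145:-40,14,34/50 148:-38,7,35/46 151:-41,-8,41/42 154:-43,-22,46/49
176 145:-40,15,32/52 148:-37,8,33/48 151:-40,-6,38/53 154:-41,-19,43/49 157:-36,-21,41/43
177 145:-40,15,30/47 148:-39,6,32/54 151:-41,-9,38/51 154:-42,-21,41/48 157:-35,-19,39/44
178 145:-40,15,28/50 148:-39,5,30/47 151:-42,-9,36/49 154:-41,-18,38/46 157:-36,-19,37/45
179 146:-41,10,28/45 149:-38,4,28/51 152:-41,-10,34/42 155:-40,-19,36/49 158:-33,-18,34/46
180 146:-42,9,26/55 149:-40,1,28/55 152:-40,-9,31/53 155:-40,-19,35/48 158:-35,-21,33/47
181 146:-42,9,24/50 149:-39,3,25/52 152:-42,-11,31/46 155:-39,-18,32/51 158:-35,-20,31/53
182 146:-42,9,23/51 149:-40,3,24/49 152:-41,-10,28/49 155:-39,-16,29/50 158:-34,-18,28/48
183 146:-41,12,19/58 149:-40,3,21/51 152:-40,-7,25/49 155:-40,-17,28/49 158:-34,-17,26/46 171:0,-6,12/108 177:23,10,0/222
184 146:-40,14,16/78 149:-39,5,19/54 152:-41,-9,24/50 155:-41,-19,27/50 158:-33,-16,24/55 167:-9,-6,12/84 170:-3,-7,11/140 173:1,-10,11/155 1
[... 3567 characters left out ...]
158:-34,-10,-11/60 161:-29,-12,-12/75 164:-25,-16,-12/129 167:-15,-9,-18/103 170:-9,-10,-20/97 173:0,-4,-25/108
202 150:-37,13,-20/139 155:-42,-13,-9/60 158:-36,-13,-11/55 161:-31,-15,-13/128 166:-14,-3,-22/167 169:-12,-11,-21/117 172:-1,-4,-26/105
203 150:-40,8,-19/155 155:-43,-13,-11/58 158:-36,-12,-14/65 161:-32,-16,-14/151 171:-3,-3,-28/122 174:2,-4,-30/163
204 150:-41,6,-20/170 156:-40,-12,-14/78 160:-32,-13,-17/162 171:-3,-3,-31/129 174:2,-3,-32/141
205 150:-43,4,-21/163 159:-37,-17,-16/164 172:-1,-3,-33/102
206 150:-44,3,-23/157 156:-39,-10,-19/218 159:-35,-13,-20/165 173:0,-4,-35/123
207 151:-44,0,-24/159 154:-42,-8,-21/206 157:-38,-10,-22/144
208 152:-43,0,-26/206 155:-41,-8,-24/140
```

The depth numbers show what happened. The fingertips are thinner than I assumed and slipped inside the ring, so opening pressed on its legs. The ring is at about 37° below level. I lift out, open above it, and come down on the legs.

drive_tool --moves '[{"delta_pos": [0,-0.6,0],"turn": 0,"claw": 0.03},{"delta_pos": [0,0,0],"turn": 0,"claw": 0.03},{"delta_pos": [-1,0,-8],"turn": 0,"claw": 0.03},{"delta_pos": [0,0,-15],"turn": 0,"claw": 0.03},{"delta_pos": [0,0,-15],"turn": 0,"claw": 0.03},{"delta_pos": [0,0,0],"turn": 0,"claw": 0.3},{"delta_pos": [0,0,0],"turn": 0,"claw": 0.3},{"delta_pos": [0,0,0],"turn": 0,"claw": 0.3},{"delta_pos": [0,0,0],"turn": 0,"claw": 0.3}]'

```text
time_s: 19.88
tcp_pos: [0.5237, 0.165, 0.1428]
ee_rot: [[-0.982, 0.189, -0.001], [0.189, 0.982, -0.001], [0.001, -0.001, -1.0]]
wrist_force: [0.4, -0.5, -0.3]
gripper_width: 0.287
gripper_force: 0.0
```

```bash
python3 go.py 553 160 98 79.1; python3 ring.py | cut -c1-330 | awk '$1>=183'
```

```text
t 19.875 pos [523.7 165.  142.8] yaw 79.1 F [ 0.37 -0.55 -0.26] g 0.287 0.0
turn 0.0 then delta tool [-29.7   0.6  44.8]
183 155:-40,-18,28/82 158:-37,-23,29/51 161:-29,-20,26/52 164:-25,-23,25/56 167:-18,-22,22/85 170:-2,-6,12/122 173:3,-7,11/131
184 155:-40,-18,26/86 158:-37,-23,27/49 166:-9,-4,12/84 169:-5,-8,12/127 172:-2,-12,12/177 175:17,9,0/203 178:21,5,0/194
185 155:-37,-11,21/83 159:-34,-21,23/53 162:-28,-21,22/70 165:-9,0,8/112 168:-6,-4,9/131 171:-4,-12,11/189 174:-2,-18,12/171 177:17,3,0/193 180:22,0,0/193
186 155:-39,-15,21/91 161:-10,13,3/150 166:-10,-3,8/135 169:-8,-11,10/124 173:-4,-17,11/172 176:14,1,-1/153 179:18,-3,0/193 182:21,-8,0/190
187 156:-42,-23,23/76 161:-9,15,0/151 167:-8,-4,6/139 170:-5,-9,6/128 173:-4,-19,9/137 177:11,-6,0/187 180:17,-7,-1/186 183:22,-10,-1/123
188 159:-14,15,0/134 163:-10,7,0/187 166:-9,-2,3/166 169:-5,-5,3/168 172:-5,-15,6/163 175:0,-17,5/108 178:11,-9,0/161 181:16,-11,-1/120 184:23,-11,-3/103
189 158:-16,14,-1/136 161:-14,7,0/171 164:-11,3,0/190 168:-7,-5,2/129 171:-7,-14,4/158 174:3,-8,0/130 177:8,-11,-1/136 180:15,-9,-3/104 183:23,-
[... 1672 characters left out ...]
,14,-18/161 163:-27,-16,-10/163 166:-15,-6,-17/105 169:-11,-10,-17/102 172:-5,-11,-19/105 175:0,-12,-20/162
201 151:-37,8,-16/172 163:-29,-19,-10/169 166:-14,-5,-20/117 169:-11,-11,-19/98 172:-5,-11,-21/101
202 150:-39,10,-19/149 162:-30,-16,-13/158 167:-17,-12,-18/128 170:-8,-9,-22/110 173:0,-4,-28/108
203 150:-39,11,-21/152 161:-31,-15,-14/156 171:-4,-4,-28/120 174:2,-5,-30/165
204 150:-41,7,-21/171 160:-34,-15,-15/162 171:-3,-3,-30/131 174:2,-3,-32/147
205 150:-41,7,-23/161 159:-35,-14,-18/164 172:0,-1,-34/107
206 150:-43,4,-23/158 156:-39,-9,-20/218 159:-36,-16,-18/167 173:0,-4,-36/125
207 151:-44,0,-24/167 154:-43,-8,-21/204 157:-39,-12,-21/142
208 152:-44,-3,-24/206 155:-42,-11,-22/141
```

drive_tool --moves '[{"delta_pos": [0,0.6,15],"turn": 0,"claw": 0.29},{"delta_pos": [0,0,9],"turn": 0,"claw": 0.29},{"delta_pos": [0,0,7],"turn": 0,"claw": 0.29},{"delta_pos": [0,0,5],"turn": 0,"claw": 0.29},{"delta_pos": [0,0,5],"turn": 0,"claw": 0.29},{"delta_pos": [0,0,3.5],"turn": 0,"claw": 0.29},{"delta_pos": [0,0,0],"turn": 0,"claw": 0.29}]'

```text
time_s: 20.8
tcp_pos: [0.524, 0.1657, 0.0985]
ee_rot: [[-0.982, 0.189, -0.0], [0.189, 0.982, -0.0], [0.0, -0.0, -1.0]]
wrist_force: [-0.1, 0.1, -0.4]
gripper_width: 0.288
gripper_force: 0.0
```

```bash
python3 go.py 553 160 98 79.1; python3 ring.py | cut -c1-250 | awk '$1>=195'
```

```text
t 20.8 pos [524.  165.7  98.5] yaw 79.1 F [-0.06  0.08 -0.41] g 0.288 0.0
turn -0.0 then delta tool [-29.6  -0.1   0.5]
195 146:-41,18,-6/76 149:-38,12,-5/58 152:-30,16,-9/54 155:-26,11,-9/55 158:-40,-22,6/53 166:-24,-23,1/59 169:-9,-9,-8/94 172:-3,-10,-9/114 175:2,-11,-11/104 178:10,-9,-14/103 181:15,-10,-16/100 184:23,-9,-19/104
196 146:-41,19,-8/142 149:-38,13,-8/55 152:-32,11,-9/54 155:-26,12,-11/57 158:-39,-21,3/52 161:-33,-20,1/56 164:-28,-22,0/59 167:-20,-21,-2/59 171:-10,-17,-7/129 174:0,-9,-13/101 177:5,-12,-14/103 180:12,-11,-16/99 183:21,-8,-20/98
197 146:-40,21,-11/146 149:-39,11,-9/58 152:-32,13,-12/59 155:-26,12,-13/60 158:-40,-21,2/58 162:-31,-21,0/60 165:-25,-21,-2/59 169:-9,-8,-12/109 172:-3,-8,-14/102 175:2,-10,-16/104 178:9,-9,-18/99 181:14,-12,-19/102
198 146:-40,22,-14/140 149:-39,12,-11/55 152:-32,12,-13/57 155:-26,12,-15/57 158:-38,-19,-1/59 161:-33,-20,-2/54 164:-28,-22,-3/58 167:-22,-22,-5/61 170:-11,-15,-11/151 173:-1,-9,-16/101 176:3,-11,-17/100 179:11,-9,-21/105
199 146:-40,22,-16/136 149:-39,12,-13/55 152:-33,12,-15/56 155:-27,11,-17/62 158:-40,-21,-2/62 
[... 691 characters left out ...]
6:-25,-23,-14/54 169:-19,-23,-16/75 172:-1,-4,-29/105
204 157:-38,-12,-15/86 160:-37,-22,-12/60 163:-31,-21,-14/61 166:-24,-20,-17/61 169:-18,-20,-19/91 172:-3,-7,-29/102
205 157:-39,-13,-16/162 160:-37,-21,-14/56 163:-30,-19,-17/61 166:-25,-21,-19/60 169:-19,-22,-20/109 173:0,-4,-33/107
206 157:-38,-11,-19/192 160:-38,-22,-16/61 163:-30,-19,-20/61 166:-25,-21,-21/65 171:-3,-2,-35/189
207 158:-40,-18,-19/116 161:-35,-20,-19/60 164:-30,-21,-21/90 167:-22,-18,-25/114
208 158:-40,-18,-20/164 161:-36,-22,-20/95 166:-20,-12,-30/140
209 158:-27,4,-35/189 165:-23,-13,-30/184
210 158:-28,4,-37/215 161:-24,0,-36/215 165:-24,-13,-32/135
211 160:-28,-2,-37/168 163:-27,-11,-34/164
212 161:-28,-5,-38/201
```

The legs are now about 58° below level and the fingers straddle the axle. I push the legs gently to +x.

drive_tool --moves '[{"delta_pos": [-3,0,0],"turn": 0,"claw": 0.29},{"delta_pos": [-3,0,0],"turn": 0,"claw": 0.29},{"delta_pos": [-3,0,0],"turn": 0,"claw": 0.29},{"delta_pos": [-2.5,0,0],"turn": 0,"claw": 0.29},{"delta_pos": [0,0,0],"turn": 0,"claw": 0.29},{"delta_pos": [0,0,0],"turn": 0,"claw": 0.29}]'

```text
time_s: 21.6
tcp_pos: [0.5355, 0.1636, 0.0988]
ee_rot: [[-0.982, 0.189, 0.0], [0.189, 0.982, 0.0], [-0.0, 0.0, -1.0]]
wrist_force: [0.8, -0.5, -0.9]
gripper_width: 0.287
gripper_force: 0.0
```

```bash
python3 go.py 553 160 98 79.1
```

```text
t 21.6 pos [535.5 163.6  98.8] yaw 79.1 F [ 0.81 -0.47 -0.9 ] g 0.287 0.0
turn 0.0 then delta tool [-17.8  -0.3   0.8]
```

drive_tool --moves '[{"delta_pos": [-1.5,-0.2,0.5],"turn": 0,"claw": 0.29},{"delta_pos": [-1,0,0],"turn": 0,"claw": 0.29},{"delta_pos": [-0.7,0,0],"turn": 0,"claw": 0.29},{"delta_pos": [0,0,0],"turn": 0,"claw": 0.29},{"delta_pos": [0,0,0],"turn": 0,"claw": 0.29}]'

```text
time_s: 22.22
tcp_pos: [0.5384, 0.1628, 0.0982]
ee_rot: [[-0.982, 0.189, -0.0], [0.189, 0.982, -0.0], [-0.0, -0.0, -1.0]]
wrist_force: [-0.2, 0.2, -0.7]
gripper_width: 0.293
gripper_force: 0.3
```

```bash
python3 go.py 553 160 98 79.1; python3 ring.py | cut -c1-250 | awk '$1>=195'
```

```text
t 22.225 pos [538.4 162.8  98.2] yaw 79.1 F [-0.19  0.19 -0.66] g 0.293 0.3
turn 0.0 then delta tool [-14.8   0.    0.2]
195 153:-26,19,-11/128 156:-23,12,-10/59 159:-18,11,-12/55 162:-15,5,-11/117 165:-26,-23,1/57 169:-16,-21,-1/55 172:-11,-23,-2/59 176:5,-10,-12/94 179:11,-10,-14/100 182:20,-6,-19/97 185:24,-10,-19/98
196 153:-26,19,-13/122 156:-23,13,-13/61 159:-17,13,-15/59 162:-16,4,-12/115 165:-24,-19,-1/57 168:-18,-19,-3/57 171:-12,-21,-5/58 175:-4,-21,-8/61 178:8,-10,-15/103 181:15,-10,-18/102 184:21,-12,-19/107
197 153:-25,21,-16/127 156:-24,12,-14/59 159:-17,14,-17/54 162:-16,4,-14/116 165:-25,-21,-2/59 168:-18,-20,-5/59 171:-12,-20,-7/62 174:-6,-22,-9/55 177:7,-9,-17/101 180:12,-12,-18/95 183:18,-12,-20/137
198 154:-24,19,-18/77 157:-22,13,-17/61 160:-17,10,-18/66 163:-14,3,-16/101 166:-24,-22,-4/58 169:-17,-21,-7/62 172:-11,-21,-9/62 175:-4,-21,-11/64 178:9,-8,-21/104 181:14,-11,-22/167
199 154:-23,21,-21/78 157:-24,9,-17/64 160:-17,10,-20/63 163:-15,3,-18/112 166:-23,-20,-7/58 169:-17,-20,-10/56 172:-11,-22,-11/60 175:-4,-20,-14/61 178:7,-11,-21/162
200 154:-26,18,-21/90 157:-24,10,-20/64 160:-15,14,-24/74 164:-23,-14,-12/78 167:-22,-22,-9/59 170:-16,-22,-11/65 174:-8,-23,-14/60
201 156:-24,15,-23/88 165:-24,-18,-12/56 168:-19,-20,-13/63 171:-13,-20,-15/60 175:-4,-20,-18/68
202 164:-24,-14,-15/137 167:-22,-21,-14/61 170:-17,-23,-15/65 173:-10,-23,-17/63 176:-2,-20,-21/146
203 164:-24,-14,-17/182 168:-18,-18,-18/63 171:-15,-23,-17/62 174:-8,-21,-21/60
204 164:-24,-13,-20/188 167:-24,-23,-16/62 170:-17,-22,-19/61 173:-9,-20,-23/66
205 165:-24,-17,-20/109 168:-21,-21,-20/60 171:-13,-19,-23/82 174:-3,-12,-29/101
206 165:-25,-18,-22/177 168:-19,-19,-23/109 173:0,-4,-36/112
207 167:-5,9,-41/160 174:-5,-15,-32/129
208 167:-6,7,-42/206 173:-7,-15,-33/183
209 168:-7,3,-42/203 173:-5,-11,-37/157
210 169:-7,0,-43/181 172:-6,-8,-40/164
211 171:-7,-7,-42/185
```

drive_tool --moves '[{"delta_pos": [-0.6,0,0.3],"turn": 0,"claw": 0.29},{"delta_pos": [-0.6,0,0],"turn": 0,"claw": 0.29},{"delta_pos": [0,0,0],"turn": 0,"claw": 0.29},{"delta_pos": [0,0,0],"turn": 0,"claw": 0.29}]'

```text
time_s: 22.78
tcp_pos: [0.5395, 0.1626, 0.098]
ee_rot: [[-0.982, 0.189, -0.0], [0.189, 0.982, -0.0], [0.0, -0.0, -1.0]]
wrist_force: [-1.9, 0.5, 1.5]
gripper_width: 0.288
gripper_force: 1.0
```

```bash
python3 go.py 553 160 98 79.1; python3 ring.py | cut -c1-250 | awk '$1>=205'
```

```text
t 22.775 pos [539.5 162.6  98. ] yaw 79.1 F [-1.93  0.45  1.51] g 0.288 1.0
turn 0.0 then delta tool [-13.7   0.   -0. ]
205 165:-24,-17,-20/161 169:-19,-23,-20/70 172:0,-1,-34/77 175:-2,-14,-29/121
206 166:-24,-19,-22/125 170:-4,0,-36/162 173:0,-2,-37/124
207 168:-4,7,-40/174 172:-1,-2,-38/170
208 168:-5,5,-41/196 175:-3,-15,-35/139
209 168:-4,7,-45/207 171:-2,0,-42/221
210 170:-5,0,-44/168 173:-5,-12,-39/140
211 171:-5,-3,-45/194
```

drive_tool --moves '[{"delta_pos": [2,0,0],"turn": 0,"claw": 0.29},{"delta_pos": [8,0,0],"turn": 0,"claw": 0.29},{"delta_pos": [15,0,0],"turn": 0,"claw": 0.29},{"delta_pos": [25,0,0],"turn": 0,"claw": 0.29},{"delta_pos": [30,0,-20],"turn": 0,"claw": 0.29},{"delta_pos": [20,0,-50],"turn": 0,"claw": 0.29},{"delta_pos": [20,-40,-50],"turn": 0,"claw": 0.29},{"delta_pos": [0,-55,-10],"turn": 0,"claw": 0.29},{"delta_pos": [0,-55,0],"turn": 0,"claw": 0.29},{"delta_pos": [0,-30,0],"turn": 0,"claw": 0.29},{"delta_pos": [0,0,0],"turn": 0,"claw": 0.29}]'

```text
time_s: 24.2
tcp_pos: [0.3881, 0.0095, 0.2246]
ee_rot: [[-0.981, 0.192, 0.0], [0.192, 0.981, 0.0], [-0.0, 0.0, -1.0]]
wrist_force: [0.1, 0.8, -0.1]
gripper_width: 0.289
gripper_force: 0.0
```

```bash
python3 go.py; python3 ring.py | cut -c1-200
python3 - <<'E'
from h import *
t=cap("scene");hsv=cv2.cvtColor(t["color"],cv2.COLOR_RGB2HSV);m=cv2.inRange(hsv,(22,150,100),(34,255,255))[150:200,150:190]
ys,xs=np.nonzero(m);print("yellow",xs.min()+150,xs.max()+150,ys.min()+150,ys.max()+150)
c=np.array([.553,.16,.121]);X=np.array([.982,-.189,0])*.008;Y=np.array([.189,.982,0])*.007
print("pred top face",proj(t,[c+[0,0,.042]+a*X+b*Y for a in(-1,1) for b in(-1,1)]).round(1).tolist())
print("pred bar at 4.28/4.1",proj(t,[c+[0,0,-.044],c+[-.0093*.982,.0093*.189,-.043]]).round(1).tolist())
E
```

```text
t 24.2 pos [388.1   9.5 224.6] yaw 78.95 F [ 0.09  0.82 -0.08] g 0.289 0.0
166 169:5,4,41/128
167 169:2,-1,42/216
168 169:0,-5,42/234 172:4,-7,41/216
169 169:-1,-7,40/214 172:3,-8,39/180
170 169:-2,-7,39/150 172:3,-7,37/128
171 169:-3,-8,37/112 172:3,-8,35/120
172 169:-2,-6,35/110 172:3,-7,33/123
173 169:-4,-10,34/109 172:3,-7,31/123
174 169:-2,-6,31/98 172:1,-9,30/121
175 169:-4,-9,30/93 172:3,-6,27/121
176 169:-3,-7,27/78 172:4,-5,24/125
177 169:-4,-9,26/74 172:3,-6,23/121
178 170:-1,-6,22/115 173:3,-8,21/121
179 170:-3,-8,21/113 173:4,-6,19/121
180 170:-2,-6,19/112 173:6,-3,15/123
181 170:-1,-5,16/112 173:4,-5,14/121
182 170:-3,-8,16/109 173:1,-9,14/120
183 170:-3,-8,14/97 173:3,-6,11/127
184 170:-2,-6,11/100 173:1,-9,10/165 176:19,7,0/202 179:22,2,0/191
185 170:-3,-6,9/98 173:-3,-16,12/187 176:17,6,-1/162 179:21,1,-1/193 182:24,-3,0/195
186 170:-5,-9,8/83 173:-3,-17,10/187 176:2,-18,9/125 179:17,-4,0/194 182:22,-7,0/191
187 171:-3,-10,6/125 174:-3,-20,9/119 177:12,-4,0/163 180:15,-10,0/190 183:21,-11,-1/122
188 169:-6,-6,4/100 172:0,-8,3/121 175:0,-18,6/99 178:11,-9,0/160 181:17,
[... 1772 characters left out ...]
7:-15,-10,-18/109 170:-8,-8,-21/99 173:0,-4,-25/124
202 166:-16,-7,-21/156 169:-11,-9,-21/114 172:0,-1,-28/101 176:0,-14,-24/167
203 166:-4,13,-34/190 171:-4,-5,-27/114 175:-2,-16,-24/136
204 166:-3,14,-37/206 171:-4,-4,-30/111 175:-2,-16,-26/143
205 167:-4,10,-37/181 171:-2,-1,-33/117 174:-3,-13,-29/159
206 167:-2,13,-41/203 171:-5,-5,-34/129 174:-5,-15,-30/143
207 168:-4,6,-40/190 172:-2,-3,-37/169
208 168:-6,4,-41/192 175:-2,-13,-36/136
209 169:-5,3,-43/190 173:-5,-12,-37/188
210 170:-4,1,-44/187 173:-3,-7,-42/135
211 172:-6,-8,-42/155
yellow 169 173 167 182
pred top face [[166.1, 169.4], [161.9, 167.4], [173.4, 167.0], [169.2, 165.0]]
pred bar at 4.28/4.1 [[172.3, 209.0], [168.1, 210.1]]
```

```bash
python3 -c "
from station import ticket
print(ticket.finish_job())"
```

```text
the job is handed in; nothing more can be done
None
```

The job is handed in: the pin is fully home in the axle hole and the ring hangs round the axle about 5° short of straight down; on the way the gripper met about 16 N up and 11 N sideways in one bad contact with the ring, and I viewed 11 pictures, one over the limit of 10.

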